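Slide a fresh paint cake into the palette's empty well

ROBOT

A 6-joint arm with a two-finger parallel gripper is mounted at the origin on the work surface. World frame = base frame: x ahead of the robot, y to its left, z up, the work surface at z = 0. Lengths are in mm, angles in rad, forces in N, time in s.
With the tool pointing down it reaches from about 275 to 1000 mm from the base axis. Payload 8.4 kg.
Tool frame: the origin (TCP) lies midway between the tips of the shut fingers; the grasp point (between the pads) lies behind it (r.pinch_z is the z of the grasp point in the tool frame, in mm); z points along the fingers, y is the direction in which the jaws open and shut (so a half turn about z gives the same grasp; the last joint's range is limited). The gripper opens to 85 mm and grips with 20 to 120 N. Pads are 22 mm wide; open, the fingers measure 114 mm over their backs; the gripper's body (76 mm by 85 mm) begins 54 mm behind the grasp point. The pads swing forward as they close: fully open they stand 13 mm farther back than shut.
Start: joints at [1.114, 0.353, 1.633, -0, 1.155, -0.002], TCP at [274.551, 561.471, 231.281] pointing down, gripper open.
Joint ranges: [-2.63, 2.63], [-0.92, 2.1], [0.06, 2.66], [-1.3, 4.44], [0, 2.69], [-3.02, 3.02]. Speed limits (rad/s): [2.22, 2.22, 2.79, 3.14, 3.14, 3.14].

INTERFACE

Orientations are given as [roll, pitch, yaw] about the fixed x, y, z axes, in that order (R = Rz(yaw) Ry(pitch) Rx(roll)).
In Python, from rig import r, optics, ticket gives the robot as it stands.
- The arm moves only by the shell command python3 -m jog 'ROWS' [FORCE]. ROWS is text: rows parted by semicolons, each of 7 numbers parted by spaces: the closure in counts, from 0 (fully open) to 255 (shut), then the shift along the tool's x, y, z in mm, then the turn, a rotation vector about the tool's x, y, z in degrees. A call has 1 to 5 rows; each row shifts and turns the pose as measured when the row begins, along the tool's axes as they then stand; what a row does not reach is not made up. A row lasts 1/12 s, in which the tool goes at most 41.7 mm and 7.16 degrees, less where a joint would pass 70% of its speed; a pose out of reach is approached as far as the arm can. A call with a gripper value outside its range is refused whole. The fingers move at their own pace and stop on an object; FORCE is the grip in N (left out, the last holds). Time passes only in rows, so rows that do not move let the fingers close. It gives the time, the measured TCP pose, the force and the opening at its end, in the units of the state.
- r.sense(): the state, without advancing time (a new reading comes with each control period).
- optics.grab_frame(name): name is "side" or "top"; returns the picture (400x640x3 uint8, red, green, blue); there is no depth.
- optics.camera_info(name): a dict with "fx", "fy", "cx", "cy" (pixels), "dist" ([k1, k2, p1, p2, k3] as OpenCV has them; the pictures are not rectified), "world_from_camera" (4x4, takes a point from camera to world coordinates). Camera axes: x right, y down, z forward; pixel columns grow to the right and rows downward; lengths in mm; the calibration is good to about 2 mm. A picture is of the moment at which its call begins. camera_info takes no time and is no camera call.
- ticket.sign_off(): hands the job in, once; it reports no verdict.
The state is a dict: "clock": time; "qpos": joint angles; "qvel": joint speeds; "joint_efforts": joint torques, N m; "eef_pos": TCP position; "tcp_rot": TCP orientation; "contact_force": force on the tool from outside, world axes, zero at the start; "wrist_torque": the same for the moment, N m; "opening": opening from 0.0 (shut) to 1.0 (fully open).
Only numpy, scipy, OpenCV 4.12 (cv2) and the standard library are available. Lean on these libraries where they do the work, as an engineer would, in place of code of your own. Each camera call takes 0.05 s, during which the arm holds its last target.

TASK

Refill the porcelain palette: with your fingertips push the loose black paint cake across the mixing deck and over the rim of the empty well until it drops in, and press down on it if need be, so that it lies flat on the well's floor, flush with the deck. The cake chips at its edges: only push and press it, never pinch it between the fingers, pick it up or stand it on edge. Leave the red and blue cakes in their wells, and the beaker and the brush beside the palette, as they are.

Things in the scene. Friction and masses are not known exactly. Their poses are not given: they have to be found in the camera images.
- cake_black: the loose black cake of dry paint, a hard flat disc 55 mm in diameter and 14 mm thick, 60 g give or take, lying flat on the palette's mixing deck; origin at the centre of its underside, z up through its top
- empty_well (a point): centre of the mouth of the empty well, level with the deck (20 mm above the table); axes as the palette's. The well is a round flat-bottomed recess 60 mm in diameter and 14 mm deep, with a dark grey stain of old paint on its floor; it may be any of the palette's three wells
- palette: white porcelain palette standing fixed on the table, 270 mm along its x by 260 mm along its y; origin at the centre of its underside on the table, z up. Its flat deck lies at z = 20 mm, inside a border lip 5 mm wide and 3 mm high. Three equal wells (60 mm across, 14 mm deep, floors at z = 6 mm) lie in a row at x = +80 mm, y = -78, 0 and +78 mm; the rest of the deck, towards -x, is the flat mixing area, where the black cake lies with its centre between x = -70 and -10 mm
- cake_red: red paint cake, 55 mm by 14 mm, already seated loose in a well, its top flush with the deck; origin at the centre of its underside
- cake_blue: blue paint cake, 55 mm by 14 mm, already seated loose in a well, its top flush with the deck; origin at the centre of its underside
- beaker: empty clear glass beaker, 68 mm across and 90 mm tall, standing loose on the table next to the palette's +y side, level with the wells; origin at the centre of its underside
- brush: round ink brush, 200 mm long and 13 mm thick, light wooden handle with a black tip towards its +x, lying loose on the table next to the palette's -y side, roughly along the palette's x; origin under its middle
There are look-alikes about, which are no part of the job. Leave any green look-alike of the beaker alone.

How it is judged (in metres and radians):
At the end, for the whole second after the job is handed in: Black cake at rest in the formerly empty well: centre within 5 mm of the well's, underside within 1.8 mm of its floor, level within 0.06 rad. Red and blue cakes flat in their wells (moved under 7 mm); beaker upright; beaker and brush within 15 mm of where they were (horizontal distance between cake_black and empty_well below 0.005 m and z of cake_black in the frame of empty_well below -0.0122 m and angle between each of cake_black, cake_red, cake_blue's own z axis and vertical below 0.06 rad and linear speed of cake_black below 0.01 m/s and distance of each of cake_red, cake_blue from where it was at the start of the episode below 0.007 m and distance of each of beaker, brush from where it was at the start of the episode below 0.015 m and angle between beaker's own z axis and vertical below 0.1 rad); the robot touches nothing.
It fails at once if the black cake is picked up: its underside rises more than 5 mm above the deck (height (world z) of cake_black above 0.025 m).
It fails at once if the black cake is stood on edge or flipped (tipped beyond 0.6 rad) (angle between cake_black's own z axis and vertical above 0.6 rad).
It fails at once if the black cake is pinched or squeezed (more than 20 N from the fingers) while it still lies on the deck (contact force between the fingers and cake_black above 20 N and height (world z) of cake_black above 0.0185 m).
It fails at once if the red or the blue cake comes out of its well (height (world z) of any of cake_red, cake_blue above 0.012 m).
It fails at once if the beaker or the brush is knocked away or lifted (distance of any of beaker, brush from where it was at the start of the episode above 0.03 m).
It also fails if it takes over 48 s, if anything falls off the work surface, if the arm or the gripper's body presses on something with over 40 N, if the wrist force passes 120 N, or if a joint passes its speed limit or range.

## Working session

There is one attempt and no reset: what is moved stays moved. The work goes in short steps, Python scripts to look and compute and a shell command to move; the robot and the scene stay as the last step left them, time stands still between calls to the robot, and variables do not carry over. Pictures are saved under pics/ and viewed, and the job is handed in when it is done.

```bash
ls; mkdir -p pics; python3 - <<'E'
from rig import r, optics, ticket
import cv2
print(r.sense(), r.pinch_z)
for n in("side","top"):
    cv2.imwrite(f"pics/{n}0.png",optics.grab_frame(n)[:,:,::-1]); print(optics.camera_info(n))
E
```

```text
pics
{'clock': 0.0, 'qpos': array([ 1.11360113e+00,  3.53685636e-01,  1.63414607e+00,  1.32848793e-05,
        1.15519186e+00, -2.41303591e-03]), 'qvel': array([-0.00044186,  0.00062344,  0.0001763 , -0.00208055, -0.00113809,
       -0.00047879]), 'joint_efforts': array([-4.57595925e-04, -6.05263495e+01, -3.42062581e+01,  3.09356892e-05,
        9.29452654e-03, -1.23116749e-05]), 'eef_pos': array([274.33205543, 561.03792319, 230.53316194]), 'tcp_rot': array([-3.14016178e+00, -1.55990775e-05,  2.68680511e+00]), 'contact_force': array([0.66551526, 0.40213747, 0.69208322]), 'wrist_torque': array([-0.00096388,  0.01664026, -0.00616123]), 'opening': 1.0001234119985452} -18.700000000000003
{'fx': 407.5939828210477, 'fy': 407.5939828210477, 'cx': 319.3874923976744, 'cy': 200.7887593205542, 'dist': array([0.00762494, 0.        , 0.        , 0.        , 0.        ]), 'world_from_camera': array([[ 9.23217481e-01, -2.06078280e-01,  3.24347384e-01,
         2.76034808e+02],
       [-3.83990151e-01, -4.62071056e-01,  7.99400966e-01,
        -6.41962494e+02],
       [-1.48676379e-02, -8.62567147e-01, -5.05724106e-01,
         5.03273731e+02],
       [ 0.00000000e+00,  0.00000000e+00,  0.00000000e+00,
         1.00000000e+00]])}
{'fx': 520.5773852897817, 'fy': 520.5773852897817, 'cx': 314.2984087097108, 'cy': 192.2700292887478, 'dist': array([-0.15011619,  0.        ,  0.        ,  0.        ,  0.        ]), 'world_from_camera': array([[ 1.04507155e-02, -9.98343137e-01,  5.65841201e-02,
         5.32020712e+02],
       [-9.99941431e-01, -1.05931495e-02, -2.21784394e-03,
         9.49018847e+01],
       [ 2.81357332e-03, -5.65576280e-02, -9.98395372e-01,
         1.02217863e+03],
       [ 0.00000000e+00,  0.00000000e+00,  0.00000000e+00,
         1.00000000e+00]])}
```

View pics/side0.png

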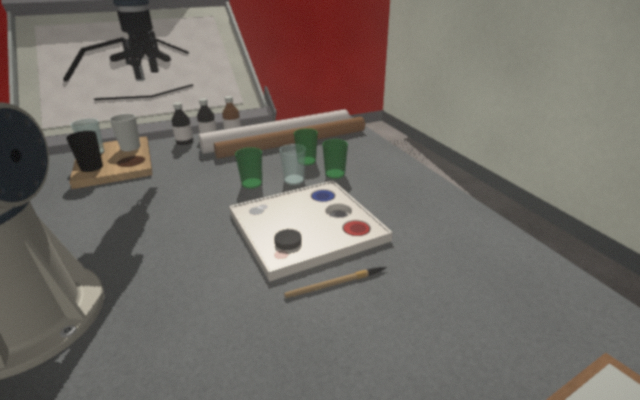

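View pics/top0.png

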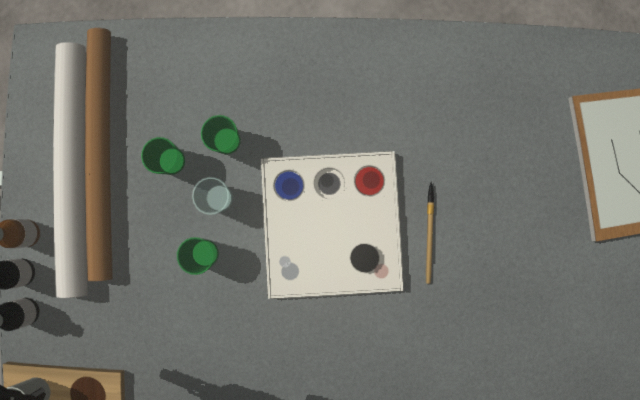

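The empty well is the middle one, around (329,181) in the top view. The black cake is near (365,258), the red well at (369,181) and the blue at (289,185). I'll enlarge the crop to measure them.

```bash
python3 - <<'E'
import cv2
im=cv2.imread("pics/top0.png")
c=cv2.resize(im[145:305,255:415],None,fx=3.75,fy=3.75,interpolation=cv2.INTER_CUBIC)
cv2.imwrite("pics/crop0.png",c)
E
```

```text
(no output)
```

View pics/crop0.png

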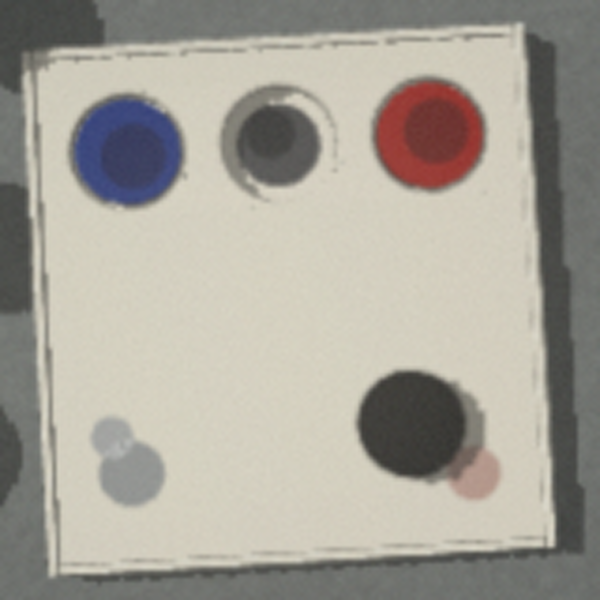

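```bash
cat > h.py <<'E'
import numpy as np,cv2
from rig import r, optics, ticket
def cam(n):
    i=optics.camera_info(n);K=np.array([[i['fx'],0,i['cx']],[0,i['fy'],i['cy']],[0,0,1.]]);return K,np.array(i['dist']),np.array(i['world_from_camera'])
def px2w(n,uv,z):
    K,d,T=cam(n);p=cv2.undistortPoints(np.array(uv,float).reshape(-1,1,2),K,d).reshape(-1,2)
    D=np.c_[p,np.ones(len(p))]@T[:3,:3].T;o=T[:3,3]
    s=(np.array(z)-o[2])/D[:,2];return o+D*s[:,None]
def w2px(n,P):
    K,d,T=cam(n);M=np.linalg.inv(T)
    return cv2.projectPoints(np.array(P,float).reshape(-1,1,3),cv2.Rodrigues(M[:3,:3])[0],M[:3,3],K,d)[0].reshape(-1,2)
E
python3 - <<'E'
from h import *
c=np.array([(24,52),(521,24),(554,545),(53,576),(127,150),(430,133),(278,143),(411,424)],float)
uv=np.array([255,145])+(c+.5)/3.75-.5
W=px2w("top",uv,[23]*4+[20]*3+[34]);print(W.round(1))
L=[(135,130),(135,-130),(-135,-130),(-135,130),(80,78),(80,-78)]
A=np.array(L,float);B=W[:6,:2]
a=A-A.mean(0);b=B-B.mean(0)
th=np.arctan2((a[:,0]*b[:,1]-a[:,1]*b[:,0]).sum(),(a*b).sum())
R=np.array([[np.cos(th),-np.sin(th)],[np.sin(th),np.cos(th)]]);t=B.mean(0)-R@A.mean(0)
print(th,t,(B-A@R.T-t).round(1)); print("well",R@[80,0]+t,"cake pal",R.T@(W[7,:2]-t))
np.savez("pal.npz",R=R,t=t,th=th)
side=w2px("side",[list(R@[80,y]+t)+[20] for y in(-78,0,78)]+[list(W[7])]);print(side)
E
```

```text
[[652.9 196.3  23. ]
 [670.4 -60.3  23. ]
 [402.4 -78.5  23. ]
 [384.6 177.7  23. ]
 [603.1 142.6  20. ]
 [613.5 -13.5  20. ]
 [607.5  64.9  20. ]
 [464.8  -3.2  34. ]]
0.06867603239331947 [527.88679434  58.89794274] [[-0.7 -1.5]
 [-1.1  1.2]
 [ 0.3  1.5]
 [ 0.3 -1.6]
 [ 0.7  0.4]
 [ 0.5 -0.1]]
well [607.69821258  64.38770764] cake pal [-67.18450228 -57.66019682]
[[356.03563167 227.91637238]
 [338.13092732 210.62644933]
 [322.44471041 195.47845304]
 [287.14536717 236.42606585]]
```

```bash
python3 -m jog '150 0 0 0 0 0 7.1;150 0 0 0 0 0 7.1;150 0 0 0 0 0 7.1;150 0 0 0 0 0 7.1;150 0 0 0 0 0 7.1' 20
python3 -m jog '150 0 0 0 0 0 7.1;150 0 0 0 0 0 7.1;150 0 0 0 0 0 7.1;150 0 0 0 0 0 7.1;150 0 0 0 0 0 7.1'
python3 -m jog '150 0 0 0 0 0 7.1;150 0 0 0 0 0 7.1;150 0 0 0 0 0 7.1;150 0 0 0 0 0 7.1;150 0 0 0 0 0 7.1'
```

```text
clock: 0.52
eef_pos: [273.7, 559.7, 228.4]
tcp_rot: [-3.137, 0.003, 2.06]
contact_force: [-1.3, -0.5, 0.0]
opening: 0.412
clock: 0.93
eef_pos: [273.0, 558.4, 226.0]
tcp_rot: [-3.139, 0.009, 1.435]
contact_force: [-0.3, -0.6, 0.4]
opening: 0.406
clock: 1.35
eef_pos: [272.3, 557.0, 223.7]
tcp_rot: [3.137, 0.013, 0.81]
contact_force: [-0.8, 0.6, 0.7]
opening: 0.415
```

```bash
python3 -m jog '150 0 0 0 0 0 7;150 0 0 0 0 0 7;150 0 0 0 0 0 7;150 0 30 0 0 0 0;150 1 41 0 0 0 0'
python3 -m jog '150 1 41 0 0 0 0;150 1 41 0 0 0 0;150 1 41 0 0 0 0;150 1 41 0 0 0 0;150 1 41 0 0 0 0'
python3 -m jog '150 1 41 0 0 0 0;150 1 41 0 0 0 0;150 1 41 0 0 0 0;150 1 41 0 0 0 0;150 1 41 0 0 0 0'
```

```text
clock: 1.77
eef_pos: [300.5, 495.7, 222.0]
tcp_rot: [3.133, 0.013, 0.429]
contact_force: [1.2, -1.3, 0.2]
opening: 0.414
clock: 2.18
eef_pos: [389.9, 306.3, 221.8]
tcp_rot: [3.132, 0.015, 0.434]
contact_force: [0.5, 0.6, 0.4]
opening: 0.41
clock: 2.6
eef_pos: [479.3, 118.0, 223.2]
tcp_rot: [3.132, 0.016, 0.435]
contact_force: [1.8, 0.4, -0.3]
opening: 0.414
```

```bash
python3 -m jog '150 11 39 0 0.5 0.9 -0.5;150 0 0 38 0 0 0;150 0 0 38 0 0 0;150 0 0 38 0 0 0;150 0 0 38 0 0 0'
python3 -m jog '150 0 0 20 0 0 0;150 0 0 0 0 0 0'
python3 - <<'E'
from h import *
for n in("side","top"):
    im=optics.grab_frame(n); b=(215,145) if n=='side' else (255,145)
    c=im[b[1]:b[1]+160,b[0]:b[0]+190,::-1]; cv2.imwrite(f"pics/{n}1.png",cv2.resize(c,None,fx=3.5,fy=3.5,interpolation=cv2.INTER_CUBIC))
E
```

```text
clock: 3.02
eef_pos: [518.5, 76.9, 75.5]
tcp_rot: [3.133, -0.02, 0.433]
contact_force: [0.2, -0.6, -0.8]
opening: 0.413
clock: 3.18
eef_pos: [514.1, 75.5, 47.8]
tcp_rot: [3.136, -0.01, 0.432]
contact_force: [-1.6, 0.1, 0.1]
opening: 0.416
```

View pics/side1.png

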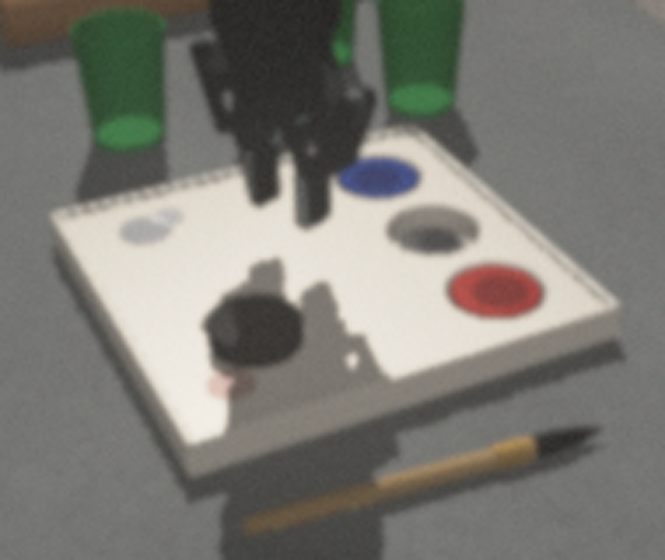

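View pics/top1.png

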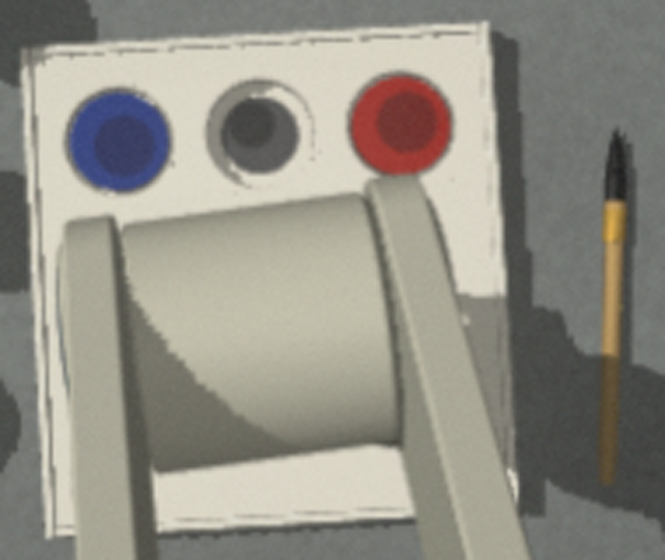

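The side view shows the two separated tips hovering above the deck at about (262,200) and (312,222), with the cake at (253,330). I'll find the tip height by touching the deck.

```bash
python3 -m jog '150 0 0 10 0 -0.5 0;150 0 0 8 0 0 0;150 0 0 3 0 0 0'
python3 -m jog '150 0 0 2 0 0 0;150 0 0 1 0 0 0'
python3 -m jog '150 0 0 2 0 0 0;150 0 0 1 0 0 0'
```

```text
clock: 3.53
eef_pos: [519.9, 76.8, 33.4]
tcp_rot: [3.133, -0.012, 0.433]
contact_force: [-0.4, 0.7, -0.4]
opening: 0.41
clock: 3.7
eef_pos: [521.0, 77.2, 31.1]
tcp_rot: [3.132, -0.014, 0.433]
contact_force: [0.2, -0.9, 0.5]
opening: 0.412
clock: 3.87
eef_pos: [521.8, 77.4, 28.7]
tcp_rot: [3.132, -0.016, 0.433]
contact_force: [0.6, -0.7, -0.2]
opening: 0.411
```

```bash
python3 -m jog '150 0 0 2 0 0 0;150 0 0 1 0 0 0'
python3 -m jog '150 0 0 1.5 0 0 0'
python3 -m jog '150 0 0 1.5 0 0 0'
python3 -m jog '150 0 0 1.5 0 0 0'
```

```text
clock: 4.03
eef_pos: [522.1, 77.4, 25.9]
tcp_rot: [3.132, -0.016, 0.433]
contact_force: [-0.7, -0.5, 0.3]
opening: 0.416
clock: 4.12
eef_pos: [522.3, 77.5, 24.5]
tcp_rot: [3.132, -0.017, 0.433]
contact_force: [0.4, 0.2, 0.8]
opening: 0.412
clock: 4.2
eef_pos: [522.3, 77.5, 22.9]
tcp_rot: [3.131, -0.017, 0.433]
contact_force: [0.3, 0.3, -0.2]
opening: 0.413
clock: 4.28
eef_pos: [522.4, 77.4, 21.3]
tcp_rot: [3.131, -0.017, 0.433]
contact_force: [-0.7, 0.1, 0.4]
opening: 0.414
```

```bash
python3 -m jog '150 0 0 1 0 0 0'
python3 -m jog '150 0 0 1 0 0 0'
python3 -m jog '150 0 0 1 0 0 0'
```

```text
clock: 4.37
eef_pos: [522.3, 77.4, 20.0]
tcp_rot: [3.132, -0.017, 0.433]
contact_force: [-0.6, -0.3, 0.4]
opening: 0.413
clock: 4.45
eef_pos: [522.4, 77.5, 19.1]
tcp_rot: [3.132, -0.017, 0.433]
contact_force: [-6.2, -0.6, 25.3]
opening: 0.411
clock: 4.53
eef_pos: [522.4, 77.5, 19.0]
tcp_rot: [3.132, -0.016, 0.433]
contact_force: [-7.9, -0.3, 33.0]
opening: 0.411
```

```bash
python3 -m jog '150 0 0 -20 0 0 0;150 0 0 -22 0.5 -0.9 -0.6;150 -40 16 0 0 0 0;150 -40 16 0 0 0 0;150 -40 16 0 0 0 0'
python3 -m jog '150 0 0 0 0 0 0'
```

```text
clock: 4.95
eef_pos: [442.2, -13.0, 63.8]
tcp_rot: [3.137, -0.009, 0.45]
contact_force: [0.5, -0.8, -0.5]
opening: 0.41
clock: 5.03
eef_pos: [435.9, -15.9, 63.1]
tcp_rot: [3.139, -0.004, 0.449]
contact_force: [-0.2, -0.6, -0.9]
opening: 0.415
```

```bash
python3 -m jog '150 -13 1 0 0 0 -0.3;150 -1 0 0 0 0 0;150 0 0 0 0 0 0'
python3 -m jog '150 0 0 0 0 0 0'
```

```text
clock: 5.28
eef_pos: [422.2, -24.9, 63.6]
tcp_rot: [3.139, -0.004, 0.45]
contact_force: [0.6, 0.4, 0.2]
opening: 0.412
clock: 5.37
eef_pos: [422.5, -24.8, 63.6]
tcp_rot: [3.139, -0.004, 0.45]
contact_force: [-1.0, -0.3, 0.2]
opening: 0.408
```

```bash
python3 -m jog '150 3 -1.4 10 0 0 0.4;150 0 0 15 0 0 0;150 0 0 7 0 0 0;150 0 0 0 0 0 0'
python3 -m jog '150 0 0 0 0 0 0'
python3 - <<'E'
from h import *
for n in("side","top"):
    im=optics.grab_frame(n); b=(215,145) if n=='side' else (255,145)
    c=im[b[1]:b[1]+160,b[0]:b[0]+190,::-1]; cv2.imwrite(f"pics/{n}2.png",cv2.resize(c,None,fx=3.5,fy=3.5,interpolation=cv2.INTER_CUBIC))
E
```

```text
clock: 5.7
eef_pos: [429.5, -20.2, 29.7]
tcp_rot: [3.137, -0.009, 0.443]
contact_force: [0.5, 0.2, 0.2]
opening: 0.416
clock: 5.78
eef_pos: [429.5, -19.7, 29.0]
tcp_rot: [3.138, -0.008, 0.443]
contact_force: [-0.0, 0.5, 0.7]
opening: 0.411
```

View pics/side2.png

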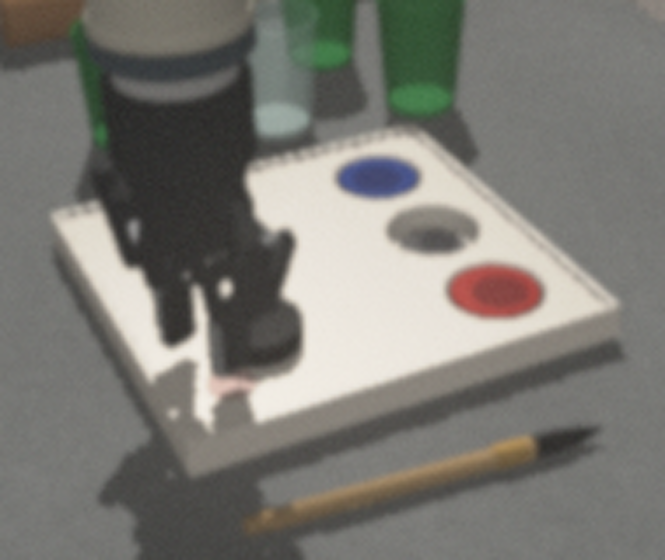

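```bash
python3 -m jog '150 0 0 4 0 0 0;150 0 0 0 0 0 0'
python3 -m jog '150 3 0 0 0 0 0;150 3 0 0 0 0 0;150 3 0 0 0 0 0'
```

```text
clock: 6.05
eef_pos: [430.2, -19.7, 25.7]
tcp_rot: [3.137, -0.009, 0.443]
contact_force: [-0.3, 0.6, 0.4]
opening: 0.414
clock: 6.3
eef_pos: [438.7, -15.8, 26.3]
tcp_rot: [3.137, -0.01, 0.443]
contact_force: [-0.7, 0.1, -0.3]
opening: 0.411
```

```bash
python3 -m jog '150 5 0 1 0 -0.3 0;150 5 0 1 0 0 0;150 5 0 0 0 0 0;150 5 0 0 0 0 0;150 5 0 0 0 0 0'
python3 - <<'E'
from h import *
for n in("side",):
    im=optics.grab_frame(n); b=(215,145)
    c=im[b[1]:b[1]+160,b[0]:b[0]+190,::-1]; cv2.imwrite(f"pics/{n}3.png",cv2.resize(c,None,fx=3.5,fy=3.5,interpolation=cv2.INTER_CUBIC))
E
```

```text
clock: 6.72
eef_pos: [463.8, -4.1, 24.7]
tcp_rot: [3.136, -0.004, 0.443]
contact_force: [-0.2, -0.2, 0.2]
opening: 0.412
```

View pics/side3.png

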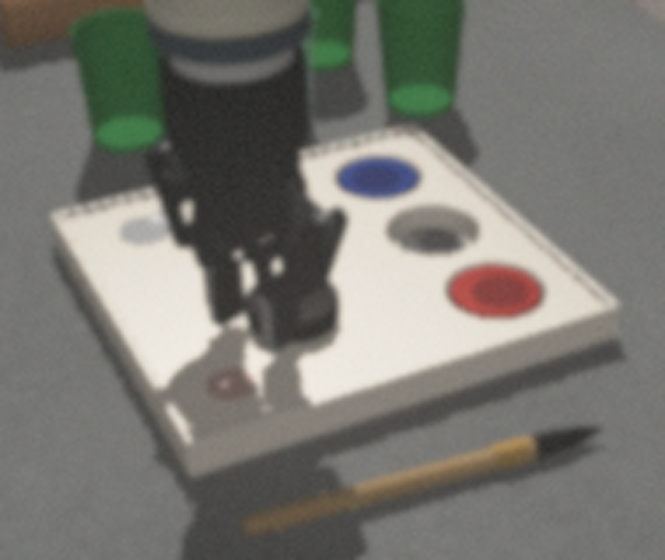

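```bash
python3 - <<'E'
from h import *
t=np.linspace(0,2*np.pi,73)
im=cv2.imread("pics/side3.png")
for off in (30,34):
    c=np.array([463.8,-4.1])+off*np.array([.9034,.4287])
    P=np.c_[c[0]+27.5*np.cos(t),c[1]+27.5*np.sin(t),np.full(73,34)]
    q=((w2px("side",P)-[215,145]+.5)*3.5-.5).round().astype(int)
    cv2.polylines(im,[q.reshape(-1,1,2)],True,(0,255,0) if off==30 else (0,255,255),1)
P=[[464,-4,24]];print((w2px("side",P)-[215,145])*3.5)
cv2.imwrite("pics/o3.png",im[200:400,150:450].repeat(2,0).repeat(2,1))
E
```

```text
[[252.53845235 335.39719249]]
```

View pics/o3.png

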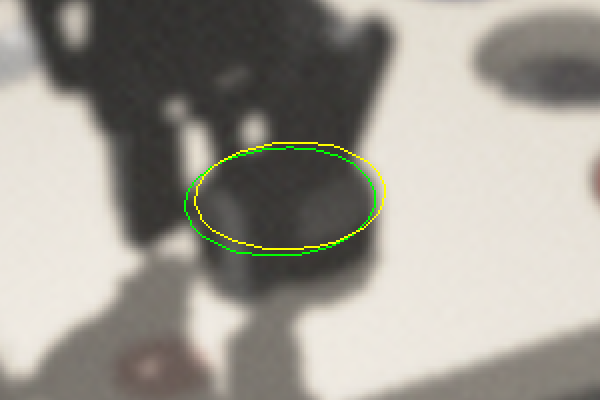

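```bash
python3 -m jog '150 5 0 0 0 0 0;150 5 0 0 0 0 0;150 5 0 0 0 0 0;150 5 0 0 0 0 0;150 5 0 0 0 0 0'
python3 -m jog '150 5 0 0 0 -0.2 0;150 5 0 0 0 0 0;150 5 0 0 0 0 0;150 5 0 0 0 0 0;150 5 0 0 0 0 0'
```

```text
clock: 7.18
eef_pos: [489.2, 8.0, 24.8]
tcp_rot: [3.136, -0.005, 0.443]
contact_force: [0.0, -0.3, -0.6]
opening: 0.412
clock: 7.6
eef_pos: [514.5, 19.9, 24.8]
tcp_rot: [3.136, -0.001, 0.443]
contact_force: [-0.6, -0.1, 0.9]
opening: 0.408
```

```bash
python3 -m jog '150 5 0 0 0 0 0;150 5 0 0 0 0 0;150 5 0 0 0 0 0;150 5 0 0 0 0 0;150 0 0 0 0 0 0'
python3 - <<'E'
from h import *
t=np.linspace(0,2*np.pi,73)
for n in("side",):
    im=optics.grab_frame(n); b=(215,145)
    s=r.sense();e=s['eef_pos'];print(e)
    c=im[b[1]:b[1]+160,b[0]:b[0]+190,::-1]; c=cv2.resize(c,None,fx=4,fy=4,interpolation=cv2.INTER_CUBIC)
    cv2.imwrite(f"pics/{n}4.png",c)
E
```

```text
clock: 8.02
eef_pos: [535.7, 29.9, 24.9]
tcp_rot: [3.136, -0.002, 0.443]
contact_force: [0.0, 0.3, -0.2]
opening: 0.409
[535.1736192   29.72404382  24.77617867]
```

View pics/side4.png

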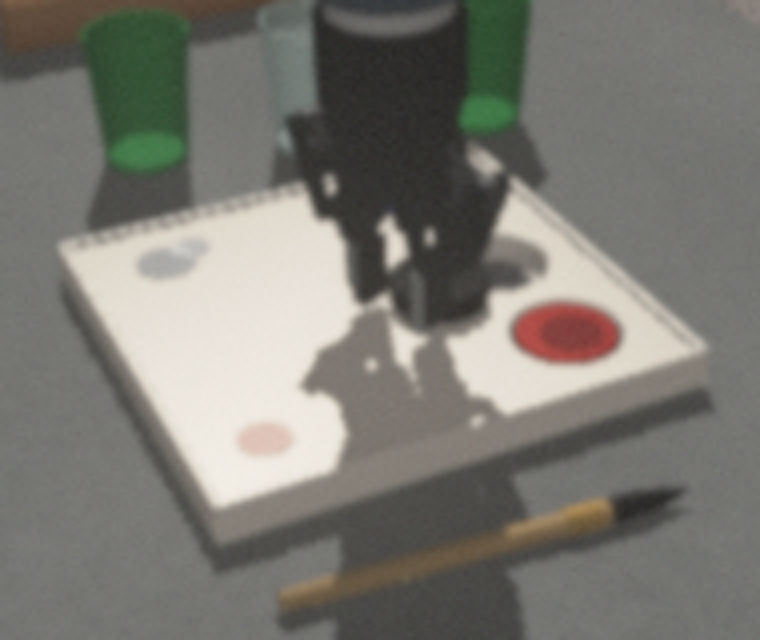

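The cake is between the tips, its leading edge at (487,290) just reaching the well mouth at (515,262). I'll keep pushing more slowly.

```bash
python3 -m jog '150 4 0 0 0 0 0;150 4 -0.3 0 0 0 0;150 4 -0.3 0 0 0 0;150 4 0 0 0 0 0;150 4 0 0 0 0 0'
python3 -m jog '150 4 0 0 0 0 0;150 4 0 0 0 0 0;150 3 0 0 0 0 0;150 0 0 0 0 0 0'
python3 - <<'E'
from h import *
for n in("side",):
    im=optics.grab_frame(n); b=(215,145)
    print(r.sense()['eef_pos'])
    c=im[b[1]:b[1]+160,b[0]:b[0]+190,::-1]; c=cv2.resize(c,None,fx=4,fy=4,interpolation=cv2.INTER_CUBIC)
    cv2.imwrite(f"pics/{n}5.png",c)
E
```

```text
clock: 8.48
eef_pos: [553.0, 39.2, 24.5]
tcp_rot: [3.137, 0.001, 0.442]
contact_force: [0.7, -0.9, -0.1]
opening: 0.414
clock: 8.82
eef_pos: [565.1, 44.8, 24.6]
tcp_rot: [3.136, -0.0, 0.443]
contact_force: [-0.4, 0.3, 0.5]
opening: 0.412
[564.84442068  44.74000575  24.57647628]
```

View pics/side5.png

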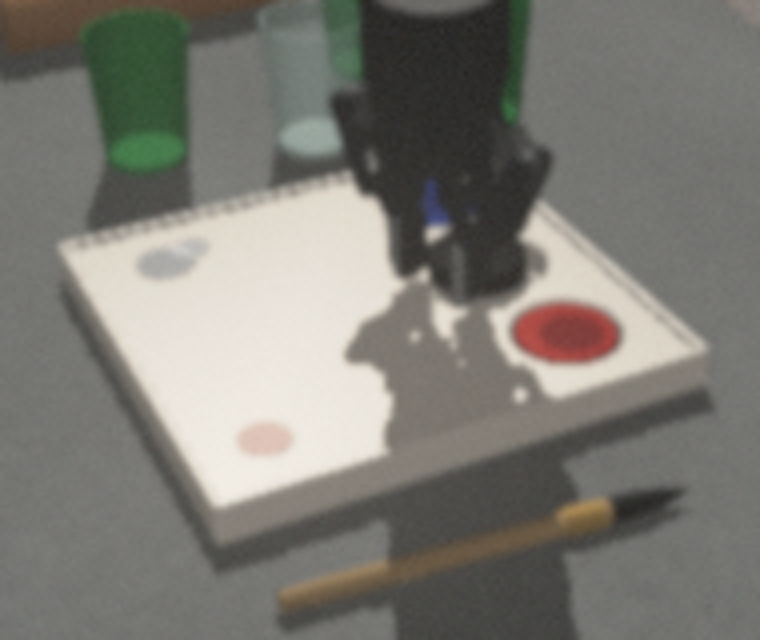

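The cake is now overhanging the well with its edge at about (525,265), and the force is near zero. I'll keep going.

```bash
python3 -m jog '150 3 0 0 0 0 0;150 3 0 0 0 0 0;150 3 0 0 0 0 0'
python3 -m jog '150 2 0 0 0 0 0;150 2 0 0 0 0 0;150 0 0 0 0 0 0'
python3 - <<'E'
from h import *
for n in("side",):
    im=optics.grab_frame(n); b=(290,165)
    print(r.sense()['eef_pos'])
    c=im[b[1]:b[1]+80,b[0]:b[0]+100,::-1]; c=cv2.resize(c,None,fx=7,fy=7,interpolation=cv2.INTER_CUBIC)
    cv2.imwrite(f"pics/{n}6.png",c)
E
```

```text
clock: 9.12
eef_pos: [572.7, 48.6, 24.5]
tcp_rot: [3.137, 0.001, 0.442]
contact_force: [-0.4, 0.5, -0.6]
opening: 0.411
clock: 9.37
eef_pos: [577.6, 50.8, 24.5]
tcp_rot: [3.136, -0.0, 0.443]
contact_force: [0.3, 0.5, 0.3]
opening: 0.41
[577.36752768  50.70413108  24.5078805 ]
```

View pics/side6.png

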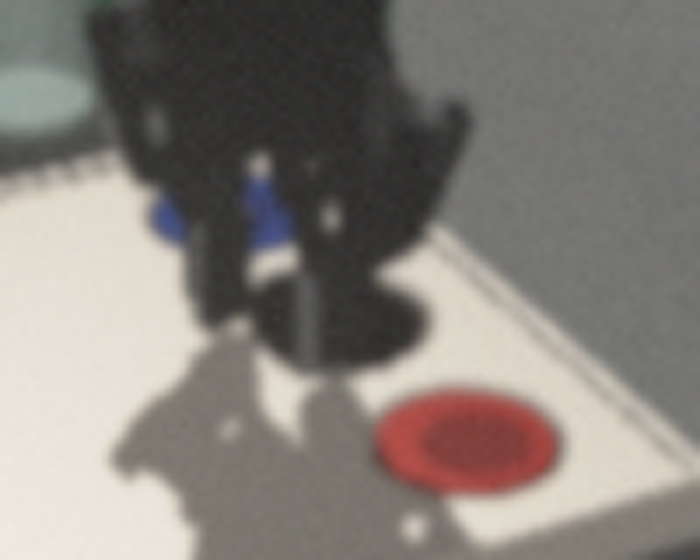

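The cake looks dropped in around (340,325), as flush as the red one. I'll back away to check.

```bash
python3 -m jog '150 -10 0 0 0 0 0;150 -15 0 -3 0 0 0;150 -20 0 -20 0 0 0;150 -35 0 -20 0 0 0;150 -40 0 0 0 0 0'
python3 -m jog '150 -40 0 0 0 0 0;150 -40 0 0 0 0 0;150 0 0 0 0 0 0'
python3 - <<'E'
from h import *
for n,b in(("side",(290,165)),("top",(255,145))):
    im=optics.grab_frame(n)
    c=im[b[1]:b[1]+80,b[0]:b[0]+150 if n=='top' else b[0]+100,::-1]; c=cv2.resize(c,None,fx=5 if n=='top' else 7,fy=5 if n=='top' else 7,interpolation=cv2.INTER_CUBIC)
    cv2.imwrite(f"pics/{n}7.png",c)
E
```

```text
clock: 9.83
eef_pos: [469.4, -0.6, 67.6]
tcp_rot: [3.135, -0.004, 0.446]
contact_force: [1.2, -0.4, 0.6]
opening: 0.41
clock: 10.08
eef_pos: [384.1, -37.3, 67.1]
tcp_rot: [3.137, 0.001, 0.446]
contact_force: [-0.7, 0.8, -0.2]
opening: 0.411
```

View pics/side7.png

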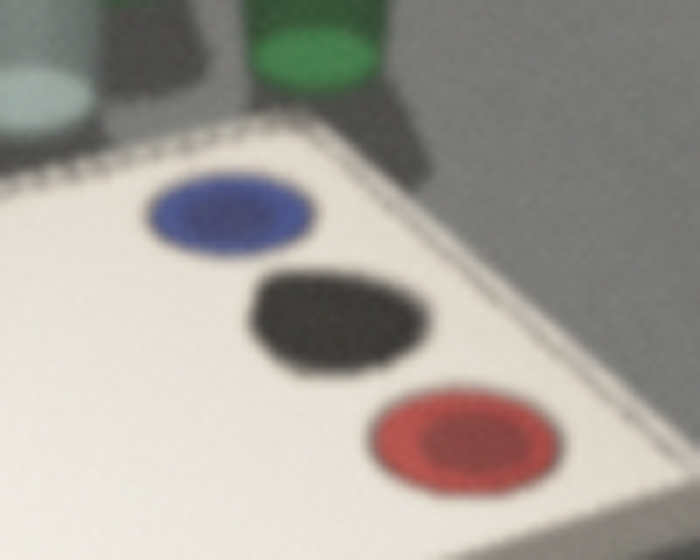

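View pics/top7.png

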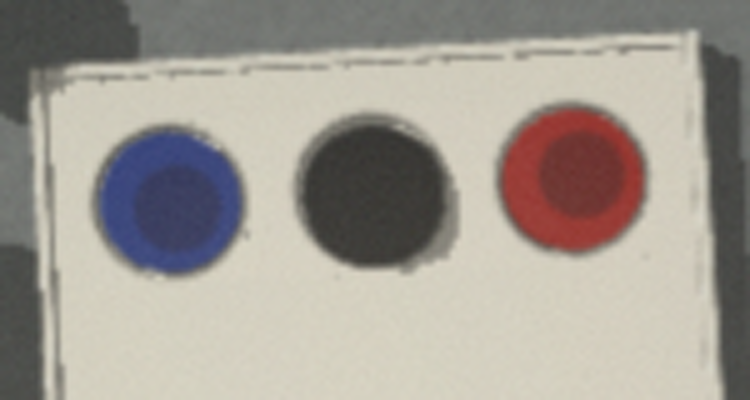

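```bash
python3 - <<'E'
from h import *
c=np.array([(372,197),(377,187),(170,200),(573,177)],float)  # black, well rim centre est, blue, red
uv=np.array([255,145])+(c+.5)/5-.5
print(px2w("top",uv,[28,20,20,20]).round(1))
# raised rim outline fits in side
t=np.linspace(0,2*np.pi,73);im=cv2.imread("pics/side7.png")
w=np.array([607.6,64.7]);u=np.array([.9034,.4287]);v=np.array([-u[1],u[0]])
for dx,tilt,zc,col in((-4,.2,27,(0,255,0)),(0,0,20,(0,255,255))):
    c=w+dx*u
    P=[list(c+27.5*np.cos(a)*np.cos(tilt)*u+27.5*np.sin(a)*v)+[zc-27.5*np.cos(a)*np.sin(tilt)] for a in t]
    q=((w2px("side",P)-[290,165]+.5)*7-.5).round().astype(int)
    cv2.polylines(im,[q.reshape(-1,1,2)],True,col,1)
cv2.imwrite("pics/o7.png",im)
E
```

```text
[[604.5  64.7  28. ]
 [609.   62.6  20. ]
 [603.1 142.4  20. ]
 [613.7 -13.3  20. ]]
```

View pics/o7.png

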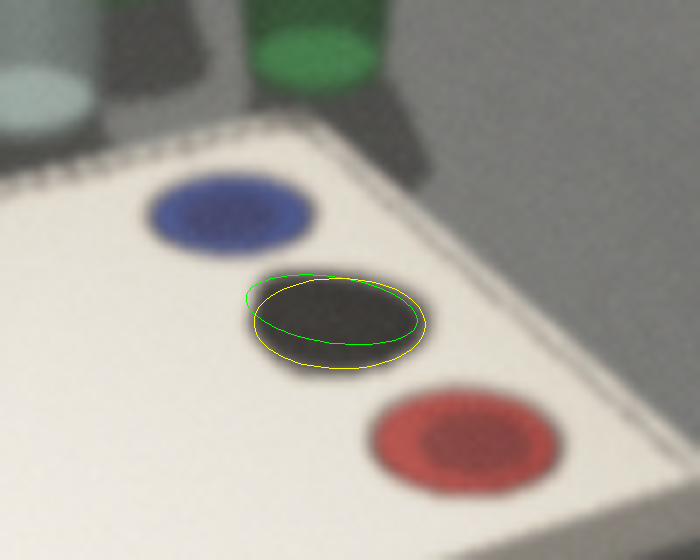

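Seen from both cameras, the leading edge is down in the well and the trailing edge still sits on the rim. I'll return with the same two-tip cradle and push a few mm further.

```bash
python3 -m jog '150 40 1 0 0 0 0.2;150 40 1 0 0 0 0;150 40 1 0 0 0 0;150 35 0 12 0 0 0;150 0 0 15 0 0 0'
python3 -m jog '150 0 0 8 0 0 0;150 0 0 0 0 0 0'
```

```text
clock: 10.6
eef_pos: [542.7, 30.3, 44.4]
tcp_rot: [3.13, -0.015, 0.438]
contact_force: [0.4, 0.2, -0.1]
opening: 0.41
clock: 10.77
eef_pos: [544.9, 32.1, 33.6]
tcp_rot: [3.131, -0.015, 0.441]
contact_force: [-0.2, -0.3, -0.1]
opening: 0.41
```

```bash
python3 -m jog '150 5 -3 5 0.5 -0.6 0;150 5 0 3 0 0 0;150 0 0 0 0 0 0'

```

```text
clock: 11.02
eef_pos: [551.8, 39.4, 25.0]
tcp_rot: [3.141, -0.001, 0.441]
contact_force: [-0.1, 0.4, 0.3]
opening: 0.415
```

```bash
python3 -m jog '150 5 0.4 0 0 0 0;150 5 0.3 0 0 0 0;150 5 0 0 0 0 0;150 5 0 0 0 0 0;150 3 0 0 0 0 0'
python3 -m jog '150 2 0 0 0 0 0;150 2 0 0 0 0 0'
python3 -m jog '150 1.5 0 0 0 0 0;150 1.5 0 0 0 0 0'
```

```text
clock: 11.43
eef_pos: [574.3, 48.5, 26.6]
tcp_rot: [3.141, -0.002, 0.439]
contact_force: [0.0, -0.0, 1.0]
opening: 0.414
clock: 11.6
eef_pos: [579.0, 50.5, 27.1]
tcp_rot: [3.14, -0.003, 0.439]
contact_force: [-0.3, 0.2, 0.1]
opening: 0.411
clock: 11.77
eef_pos: [582.1, 51.9, 27.2]
tcp_rot: [3.14, -0.003, 0.439]
contact_force: [0.5, 0.4, 0.7]
opening: 0.41
```

```bash
python3 -m jog '150 1.5 0 0 0 0 0;150 0 0 0 0 0 0'
python3 - <<'E'
from h import *
for n in("side",):
    im=optics.grab_frame(n); b=(290,165)
    c=im[b[1]:b[1]+80,b[0]:b[0]+100,::-1]; c=cv2.resize(c,None,fx=7,fy=7,interpolation=cv2.INTER_CUBIC)
    cv2.imwrite(f"pics/{n}8.png",c)
E
```

```text
clock: 11.93
eef_pos: [583.7, 52.7, 27.1]
tcp_rot: [3.14, -0.003, 0.439]
contact_force: [-0.3, -0.1, -0.5]
opening: 0.414
```

View pics/side8.png

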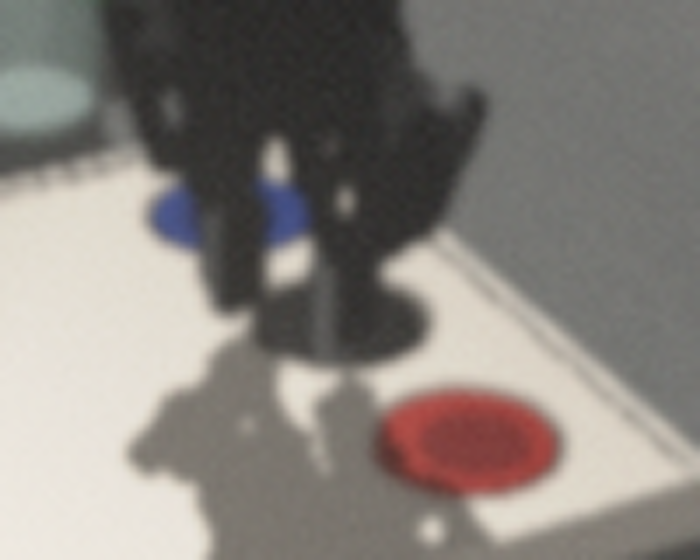

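```bash
python3 -m jog '150 -10 0 0 0 0 0;150 -15 0 -3 0 0 0;150 -20 0 -20 0 0 0;150 -35 0 -20 0 0 0;150 -40 0 0 0 0 0'
python3 -m jog '150 -40 0 0 0 0 0;150 -40 0 0 0 0 0;150 0 0 0 0 0 0'
python3 - <<'E'
from h import *
for n,b in(("side",(290,165)),("top",(255,145))):
    im=optics.grab_frame(n)
    c=im[b[1]:b[1]+80,b[0]:b[0]+150 if n=='top' else b[0]+100,::-1]; c=cv2.resize(c,None,fx=5 if n=='top' else 7,fy=5 if n=='top' else 7,interpolation=cv2.INTER_CUBIC)
    cv2.imwrite(f"pics/{n}9.png",c)
E
```

```text
clock: 12.4
eef_pos: [474.8, 1.4, 69.7]
tcp_rot: [3.139, -0.006, 0.442]
contact_force: [0.6, -0.9, -0.6]
opening: 0.413
clock: 12.65
eef_pos: [389.3, -35.0, 68.9]
tcp_rot: [-3.141, -0.0, 0.443]
contact_force: [-0.3, 1.4, -1.1]
opening: 0.411
```

View pics/side9.png

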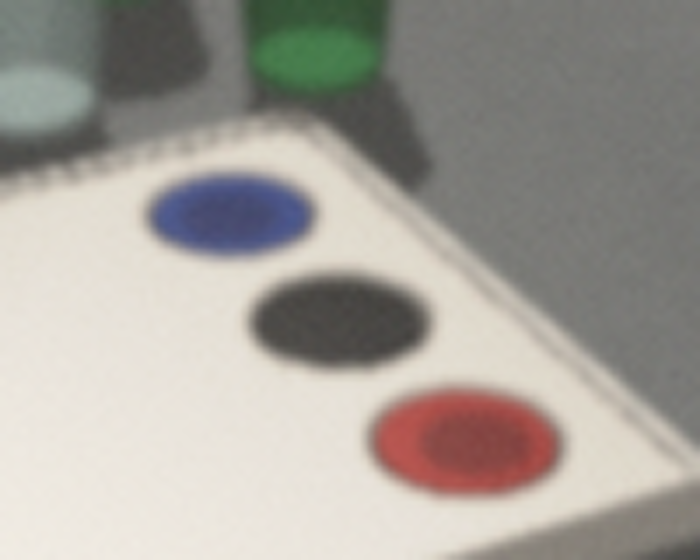

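View pics/top9.png

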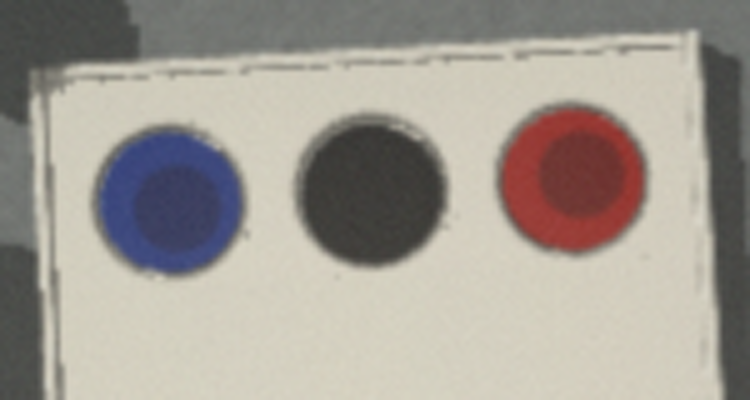

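The cake now looks flush: top view centre (371,195) inside the rim, side view an ellipse at (340,320) like red and blue, no shadow. I'll shut the fingers and press lightly on its rear half, which checks the height and seats it if needed.

```bash
python3 -m jog '255 40 1 0 0 0 0;255 40 1 0 0 0 0;255 40 1 0 0 0 0;255 40 1 0 0 0 0;255 40 0 0 0 0 0'
python3 -m jog '255 20 0 0 0 0 0;255 0 0 20 0 0 0;255 0 0 5 0 0 0;255 0 0 0 0 0 0'
```

```text
clock: 13.17
eef_pos: [579.3, 48.7, 70.7]
tcp_rot: [3.14, -0.004, 0.437]
contact_force: [-0.0, -0.3, -0.8]
opening: 0.0
clock: 13.5
eef_pos: [612.4, 64.4, 46.0]
tcp_rot: [3.136, -0.017, 0.443]
contact_force: [-1.0, -0.0, -0.6]
opening: -0.001
```

```bash
python3 -m jog '255 -16 0 0 0.3 -0.9 0;255 0 0 10 0 0 0;255 0 0 5 0 0 0;255 0 0 0 0 0 0'
python3 -m jog '255 0 0 3 0 0 0;255 0 0 2 0 0 0'

```

```text
clock: 13.83
eef_pos: [594.7, 56.3, 30.1]
tcp_rot: [-3.141, 0.002, 0.442]
contact_force: [-0.5, -0.5, 0.2]
opening: -0.001
clock: 14.0
eef_pos: [594.3, 55.8, 25.3]
tcp_rot: [-3.141, 0.001, 0.441]
contact_force: [-0.1, -0.9, -0.8]
opening: 0.0
```

```bash
python3 -m jog '255 6 -1 1 0 0 0;255 0 0 1 0 0 0'
python3 -m jog '255 0 0 1 0 0 0'
python3 -m jog '255 0 0 1 0 0 0'
```

```text
clock: 14.17
eef_pos: [599.8, 59.2, 23.3]
tcp_rot: [-3.141, 0.001, 0.44]
contact_force: [0.3, -0.2, 1.0]
opening: 0.002
clock: 14.25
eef_pos: [600.1, 59.4, 22.3]
tcp_rot: [-3.142, 0.001, 0.441]
contact_force: [-0.6, -0.5, 0.3]
opening: -0.0
clock: 14.33
eef_pos: [600.6, 59.5, 21.4]
tcp_rot: [3.141, 0.0, 0.441]
contact_force: [-0.7, -0.8, -0.2]
opening: -0.0
```

```bash
python3 -m jog '255 0 0 0.8 0 0 0'
python3 -m jog '255 0 0 0.8 0 0 0'
python3 -m jog '255 0 0 0.5 0 0 0'
```

```text
clock: 14.42
eef_pos: [600.7, 59.6, 20.6]
tcp_rot: [3.141, -0.0, 0.441]
contact_force: [0.4, -0.5, -0.7]
opening: 0.002
clock: 14.5
eef_pos: [600.8, 59.6, 20.0]
tcp_rot: [3.141, -0.0, 0.441]
contact_force: [-4.6, -1.5, 17.8]
opening: -0.001
clock: 14.58
eef_pos: [600.8, 59.6, 20.1]
tcp_rot: [3.141, 0.0, 0.441]
contact_force: [-3.7, 0.1, 10.8]
opening: -0.0
```

Contact came at TCP z = 20.0, flush with the deck. I'll lift straight off and make a final check.

```bash
python3 -m jog '255 0 0 -5 0 0 0;255 0 0 -30 0 0 0;255 0 0 -40 0 0 0;255 -40 0 0 0 0 0;255 -40 0 0 0 0 0'
python3 -m jog '255 -40 0 0 0 0 0;255 -40 0 0 0 0 0;255 -40 0 0 0 0 0;255 -40 0 0 0 0 0;255 0 0 0 0 0 0'
python3 - <<'E'
from h import *
for n,b in(("side",(215,145)),("top",(175,145))):
    im=optics.grab_frame(n); cv2.imwrite(f"pics/{n}full10.png",im[:,:,::-1])
    c=im[b[1]:b[1]+150,b[0]:b[0]+(190 if n=='side' else 270),::-1]; k=4 if n=='side' else 2.9
    cv2.imwrite(f"pics/{n}10.png",cv2.resize(c,None,fx=k,fy=k,interpolation=cv2.INTER_CUBIC))
    if n=='top': cv2.imwrite("pics/topz10.png",cv2.resize(im[145:225,255:405,::-1],None,fx=5,fy=5,interpolation=cv2.INTER_CUBIC))
E
```

```text
clock: 15.0
eef_pos: [533.9, 27.1, 98.7]
tcp_rot: [3.139, -0.005, 0.443]
contact_force: [-1.1, -0.1, -0.5]
opening: -0.002
clock: 15.42
eef_pos: [378.2, -44.1, 99.1]
tcp_rot: [3.139, -0.006, 0.445]
contact_force: [-1.8, -0.0, -1.0]
opening: -0.001
```

View pics/side10.png

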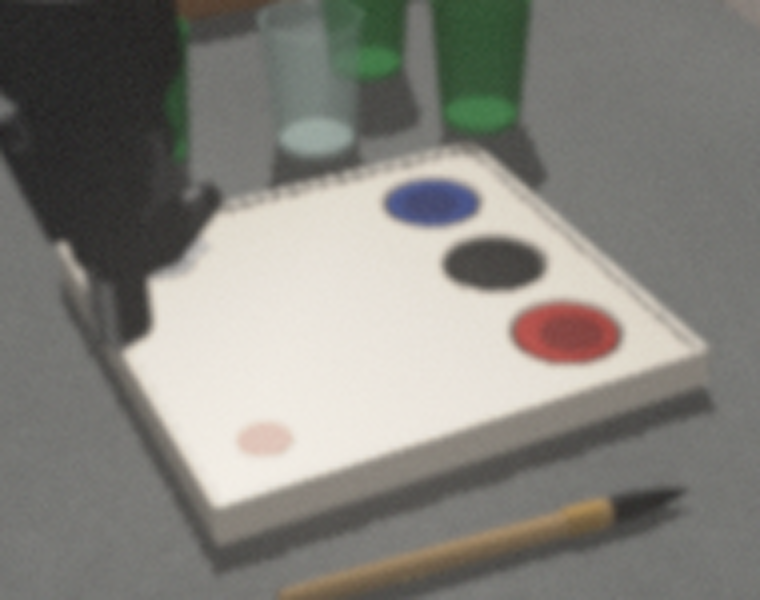

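View pics/topfull10.png

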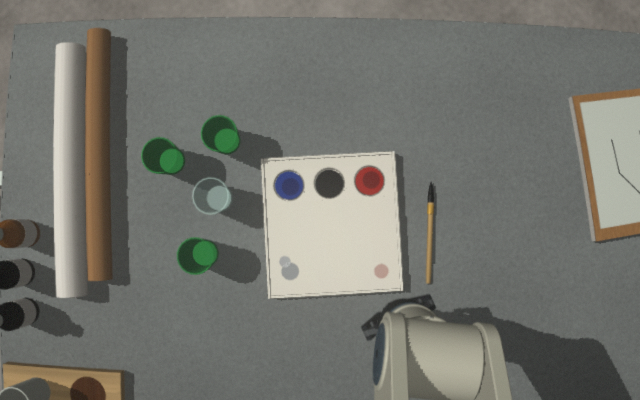

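View pics/topz10.png

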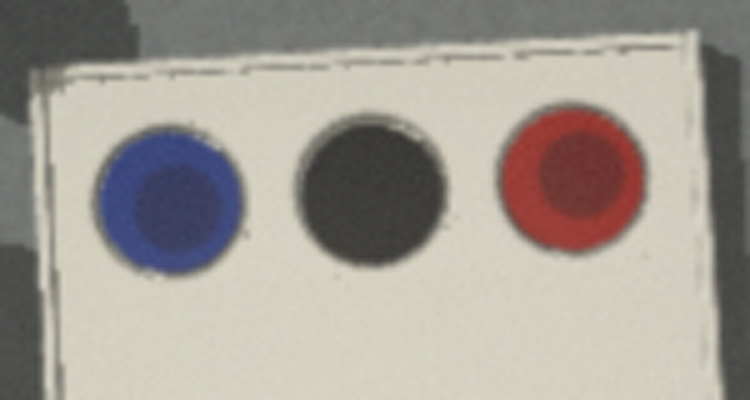

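The cake is flush in the middle well at (372,195) in the enlarged top view. The beaker (211,196), brush, red and blue are where they started, and the arm is clear.

```bash
python3 -c "
from rig import r,ticket
print(ticket.sign_off())"
```

```text
the job is handed in; nothing more can be done
None
```

The black cake is in the middle (formerly empty) well, lying flat and flush with the deck as far as my checks show. I handed the job in at about 15.5 s; the sign-off reported no verdict.

- **What I did:** I pushed the cake across the deck with two slightly parted fingertips behind it. After the first push its trailing edge was still on the rim, so I pushed about 7 mm further and it dropped in. I then pressed lightly on its rear half with the fingers shut.
- **Height:** The pressing fingers met the cake at z = 20.0 mm, level with the deck, with at most about 18 N. I only touched the rear half, so the rest rests on the pictures.
- **Position:** Both views show a flat disc inside the well's rim with no raised edge or shadow. It sits about 2 mm towards the mixing-area side of the well; the limit is 5 mm.
- **Everything else:** In the before and after pictures the red and blue cakes, the beaker and the brush show no visible shift. I judged this by eye and did not measure it. The arm was clear of everything at the end.

No check failed at the end.

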